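# Clamp the plant microphone in the bench vise

### The job

Clamp the aluminium microphone block in the small bench vise with its microphone on the side of the tomato plant: slide the red-lugged jaw open, stand the block upright in the middle of the jaws, fully down on the two parallels and pressed flush against the fixed jaw, and only then close the sliding jaw firmly onto it, so that its orange sprung pad is left pressed well in, and let go. Do not shift the plant, the tripod, the empty pot or the plywood block.

Things in the scene. Friction and masses are not known exactly. Their poses are not given: they have to be found in the camera images.
- sensor_center (a point): Centre (half-way up) of the loose aluminium microphone block: 50 mm along x, 36 mm along y, 60 mm tall (z up), 0.27 to 0.44 kg. A horizontal microphone, up to 22 mm thick, axis 10 mm above this point, sticks out of its +x end, to 85 mm from this point. The 36 mm width goes between the jaws, so the microphone points out of one end of the vise. Starts upright on the bench.
- vise: Small grey and blue bench vise, bolted down, placed differently each time. Origin on the bench below the work area; x = jaw travel, from sliding to fixed jaw (roughly away from the robot), y along the jaws, z up. Base 200 x 70 mm, 18 high, x = -145 to +55 mm. Fixed jaw: face at x = +20 mm looking to -x, 60 mm wide, body to x = +50 mm. Both jaws' tops are 48 mm above the bench.
- seat (a point): Middle of the fixed jaw's face at the height of the parallels' tops (vise x = +20, y = 0, z = 30 mm); axes as the vise's. The two fixed steel parallels, 6 mm wide, 60 mm long along y, lie between the jaws 7 and 29 mm from that face. A well-seated block has its centre 18 mm to -x of this point and 30 mm above it.
- jaw (a joint): Opening of the sliding jaw, in m: gap between the fixed jaw's face and the sliding jaw's pad when that is out. 0 shut, 0.066 fully open; 0.036 when the pad just meets the block, 0.031 when closed on it with the pad fully in. Starts at 0.010 to 0.030, too narrow for the block. The sliding jaw drags with about 6 N and stays where it is left.
- pad (a joint): How far the sliding jaw's orange spring-backed pad (60 mm wide, 16 mm high, its face is the sliding jaw's face) is pressed in, in m: 0 free, 0.005 fully in against the jaw, about 0.7 N per mm. With the pad pressed in, the vise holds the block.
- lug (a point): Grip point on the sliding jaw's red lug, by which the jaw is pulled open (vise -x) and pushed shut (+x): an upright plate 14 mm thick along the vise's x, 30 mm wide along y, rising from 48 to 84 mm above the bench. The point is on its centre line, 72 mm above the bench, 72 mm behind the sliding jaw's face. Axes as the vise's.
- plant: Young potted tomato plant, 0.25 m tall to the tip of its stem, leaves to about 90 mm from its axis; terracotta pot 94 mm in diameter, 82 mm high, 0.8 kg, loose. Origin: centre of the pot's underside. It stands to the left or the right of the vise (towards vise +y or -y); must not be shifted.
- tripod: Small empty microphone tripod, steel legs reaching 65 mm from its axis, black head up to 130 mm high, loose. Origin: on the bench below its axis. Stands on the other side from the plant; must not be shifted.
- pot: Empty terracotta-coloured pot, 70 mm in diameter, 65 mm high, loose, standing close behind the microphone block (its -x side). Origin: centre of the underside; must not be shifted.
- spare: Plain plywood block of the same size, 50 x 36 x 60 mm, with no microphone, loose. Origin: centre of the underside; not to be used or shifted.
Things that resemble listed ones, but are neither listed nor needed, are in the scene too. Of the things that look like the vise, the largest one is meant. Of the things shaped like the part that bears sensor_center, the aluminium one is meant.

How it is judged:
On the way:
1. the block stands seated on the parallels against the fixed jaw (within 3.5 mm), microphone on the plant's side, the sliding jaw not yet touching it (x of sensor_center in the frame of seat above -0.0215 m and z of sensor_center in the frame of seat between 0.027 and 0.0325 m and y of sensor_center in the frame of seat between -0.012 and 0.012 m and angle between the x axis of sensor_center and the y axis of vise, either way round below 0.07 rad and angle between sensor_center's own z axis and vertical below 0.06 rad and x of plant in the frame of sensor_center above 0.1 m and contact force between pad and sensor below 0.3 N), for 0.2 s.
At the end, for the whole second after the job is handed in: The microphone block rests upright (0.06 rad) on the parallels (2.5 mm), within 2 mm of the fixed jaw, 12 mm of the jaws' middle and 0.07 rad of their line, microphone on the plant's side, the sliding jaw left closed on it with its sprung pad in by over 2 mm (x of sensor_center in the frame of seat above -0.02 m and z of sensor_center in the frame of seat between 0.027 and 0.0325 m and y of sensor_center in the frame of seat between -0.012 and 0.012 m and angle between the x axis of sensor_center and the y axis of vise, either way round below 0.07 rad and angle between sensor_center's own z axis and vertical below 0.06 rad and x of plant in the frame of sensor_center above 0.1 m and value of joint pad above 0.002 m and linear speed of sensor below 0.02 m/s); the robot touches nothing.
It fails at once if the plant is shifted by more than 15 mm (distance of plant from where it was at the start of the episode above 0.015 m).
It fails at once if the tripod is shifted by more than 15 mm (distance of tripod from where it was at the start of the episode above 0.015 m).
It fails at once if the empty pot is shifted by more than 15 mm (distance of pot from where it was at the start of the episode above 0.015 m).
It fails at once if the plywood block is shifted by more than 15 mm (distance of spare from where it was at the start of the episode above 0.015 m).
It also fails if it takes over 69 s, if anything falls off the work surface, if the arm or the gripper's body presses on something with over 40 N, if the wrist force passes 120 N, or if a joint passes its speed limit or range.

### The arm

A 7-joint arm with a two-finger parallel gripper is mounted at the origin on the work surface. World frame = base frame: x ahead of the robot, y to its left, z up, the work surface at z = 0. Lengths are in m, angles in rad, forces in N, time in s.
With the tool pointing down it reaches from about 0.425 to 0.8 m from the base axis. Payload 8.3 kg.
Tool frame: the origin (TCP) lies between the finger pads; the fingertips stand 17 mm ahead of it and the grasp point (between the pads) lies 2 mm behind it; z points along the fingers, y is the direction in which the jaws open and shut (so a half turn about z gives the same grasp; the last joint's range is limited). The gripper opens to 85 mm and grips with 20 to 120 N. Pads are 22 mm wide; open, the fingers measure 114 mm over their backs; the gripper's body (76 mm by 85 mm) begins 54 mm behind the grasp point. The pads swing forward as they close: fully open they stand 13 mm farther back than shut.
Start: joints at [1.281, 0.383, 0.016, 1.37, -0.006, 1.388, -0.046], TCP at [0.141, -0.609, 0.248] pointing down, gripper open.
Joint ranges: [-2.95, 2.95], [-0.25, 2.06], [-1.52, 1.56], [0.18, 2.33], [-1.44, 4.58], [0.02, 2.06], [-3.01, 3.01]. Speed limits (rad/s): [2.39, 2.39, 3.01, 3.01, 3.14, 3.14, 3.14].

### API

Orientations are given as a unit quaternion [w, x, y, z].
In Python, from station import ctrl gives the robot as it stands.
- The arm moves only by the tool play_rows, never from a script. Its argument "increments" is a list of rows, each a list of 7 numbers: the shift along the world's x, y, z in mm, then the turn, a rotation vector about the world's x, y, z in degrees, then the opening, from -1 (shut) to 1 (fully open). In form: [[x, y, z, ax, ay, az, claw], ...]. A call has 1 to 8 rows; each row is the pose to reach, as a shift and turn from the pose commanded when the call began; what a row does not reach only later rows make up. A row lasts 1/12 s, in which the tool goes at most 41.7 mm and 7.16 degrees, less where a joint would pass 70% of its speed; a pose out of reach is approached as far as the arm can. A call with a gripper value outside its range is refused whole. The fingers move at their own pace and stop on an object; the grip force is fixed at half the most. Time passes only in rows, so rows that repeat a pose let the fingers close. It gives the time, the measured TCP pose, the force and the opening at its end, in the units of the state.
- ctrl.sense(): the state, without advancing time (a new reading comes with each control period).
- ctrl.capture(name): name is "side" or "top" or "wrist"; returns a dict with "img" (400x640x3 uint8, red, green, blue), "fx", "fy", "cx", "cy" (pixels), "position" and "orientation" of the camera in the world; the wrist camera has in their place "hand_eye" (4x4, takes a point from camera to tool coordinates, whose origin is the TCP and whose axes are the flange's). Camera axes: x right, y down, z forward; pixel columns grow to the right and rows downward; lengths in m; the calibration is good to about 2 mm. The wrist camera is an equidistant fisheye: a pixel r from the principal point sees the ray r / f radians off the axis. A picture is of the moment at which its call begins: read the wrist's pose just before it. There is no depth.
- ctrl.hand_in(): hands the job in, once; it reports no verdict.
Trained networks look in the newest picture that a camera, given by its name, has taken for a name from the list of things; names that differ only in an ending like _2 or _b are one class to them, and where a whole thing is asked for, a point or a joint stands for the part that bears it (a point fixed in the world has none). Each returns a list of dicts, best first, with "score" (0 to 1); they miss things now and then, are a little off and sometimes report something else, mostly with a low value. They report only what shows in the picture. A call takes as long as a camera call. They do not tell look-alikes from the thing itself.
- ctrl.boxes_of(camera, target): "at" ([x, y, z] in m, in the coordinates of the camera as it stood for that picture, good to about 4 mm: the middle of the surface that is visible of it).
The state is a dict: "clock": time; "joint_positions": joint angles; "qd": joint speeds; "joint_torque": joint torques, N m; "position": TCP position; "eef_rot": TCP orientation; "wrist_force": force on the tool from outside, world axes, zero at the start; "moment": the same for the moment, N m; "finger_gap": opening from 0.0 (shut) to 1.0 (fully open).
Only numpy, scipy, OpenCV 4.12 (cv2) and the standard library are available. Lean on these libraries where they do the work, as an engineer would, in place of code of your own. Each camera call takes 0.05 s, during which the arm holds its last target.

## Working session

There is one attempt and no reset: what is moved stays moved. The work goes in short steps, Python scripts to look and compute and a tool call to move; the robot and the scene stay as the last step left them, time stands still between calls to the robot, and variables do not carry over. Pictures are saved under pics/ and viewed, and the job is handed in when it is done.

Besides the shell and the picture viewer there is one more tool, called after "Emit:" as name(argument=value, ...) on one line, values as JSON. play_rows: Moves the arm, as the interface text tells. Its arguments: {"type":"object","properties":{"increments":{"type":"array"}},"required":["increments"]}

```bash
ls; mkdir -p pics; cat > h.py <<'E'
import numpy as np, cv2
from scipy.spatial.transform import Rotation as R
from station import ctrl
def q2m(q): return R.from_quat([q[1],q[2],q[3],q[0]]).as_matrix()
def cam(c,s=None):
    if 'position' in c: return np.array(c['position']), q2m(c['orientation'])
    T=np.array(c['hand_eye']); M=q2m(s['eef_rot'])
    return np.array(s['position'])+M@T[:3,3], M@T[:3,:3]
def snap(n,fn):
    s=ctrl.sense(); c=ctrl.capture(n)
    cv2.imwrite('pics/'+fn,np.ascontiguousarray(c['img'][:,:,::-1])); return c,s
def find(n,t,c,s):
    p,M=cam(c,s)
    return [(round(d['score'],2),np.round(p+M@np.array(d['at']),4),proj(p+M@np.array(d['at']),n,c,s)) for d in ctrl.boxes_of(n,t)]
def proj(P,n,c,s):
    p,M=cam(c,s); v=M.T@(np.array(P)-p)
    if n=='wrist':
        th=np.arctan2(np.hypot(v[0],v[1]),v[2]); a=v[:2]/np.hypot(v[0],v[1])*th
    else: a=v[:2]/v[2]
    return np.round([c['cx']+c['fx']*a[0],c['cy']+c['fy']*a[1]]).astype(int)
def pix(u,v,z,n,c,s):
    p,M=cam(c,s); a=np.array([(u-c['cx'])/c['fx'],(v-c['cy'])/c['fy']])
    if n=='wrist':
        r=np.hypot(*a); d=np.r_[a/r*np.sin(r),np.cos(r)]
    else: d=np.r_[a,1]
    d=M@d; return np.round(p+d*(z-p[2])/d[2],4)
E
python3 - <<'E'
from h import *
for n in ['top','side','wrist']:
    c,s=snap(n,n+'0.png')
    print(n,c['fx'],cam(c,s)[0])
    for t in ['sensor_center','vise','jaw','pad','lug','plant','tripod','pot','spare','seat']:
        try: print(t,find(n,t,c,s))
        except Exception as e: print(t,e)
print(s)
E
```

```text
pics
top 508.8607343956985 [ 0.34504306 -0.02564374  1.49103841]
sensor_center [(0.73, array([ 0.5036, -0.2901,  0.0617]), array([406, 217])), (0.6, array([ 0.4429, -0.4252,  0.0614]), array([455, 238]))]
vise [(0.77, array([0.7419, 0.0748, 0.016 ]), array([278, 140])), (0.71, array([ 0.6773, -0.239 ,  0.0745]), array([387, 156])), (0.63, array([ 0.5349, -0.0043,  0.02  ]), array([305, 208])), (0.59, array([ 0.5411, -0.1603,  0.0135]), array([358, 206]))]
jaw [(0.93, array([ 0.5423, -0.0022,  0.0486]), array([304, 205])), (0.83, array([ 0.5615, -0.1518,  0.0381]), array([356, 198])), (0.54, array([0.773 , 0.0717, 0.0338]), array([279, 128]))]
pad [(0.7, array([ 0.5456, -0.0035,  0.0476]), array([304, 203])), (0.6, array([ 0.5755, -0.0049,  0.0493]), array([305, 193]))]
lug [(0.94, array([ 5.419e-01, -5.000e-04,  4.840e-02]), array([303, 205])), (0.78, array([0.7686, 0.0707, 0.0343]), array([279, 129])), (0.53, array([ 0.562 , -0.148 ,  0.0337]), array([354, 198]))]
plant [(0.59, array([0.6754, 0.2731, 0.2015]), array([197, 146]))]
tripod [(0.63, array([ 0.6787, -0.239 ,  0.0775]), ar
[... 2341 characters left out ...]
': 1.1, 'joint_positions': array([ 1.28109027,  0.38342461,  0.01637656,  1.37012542, -0.0062987 ,
        1.38817699, -0.0465245 ]), 'qd': array([ 0.00257472,  0.00167827,  0.00059785, -0.00046621, -0.00011308,
       -0.00044587,  0.00030491]), 'joint_torque': array([-3.62848659e-04, -6.27360034e+01,  8.42808522e-01, -3.72096634e+01,
        1.64798432e-02,  2.76084873e-03,  2.92666030e-06]), 'position': array([ 0.14059437, -0.60896076,  0.24825229]), 'eef_rot': array([-4.70418752e-05,  9.93574305e-01,  1.13181705e-01,  2.66721784e-05]), 'wrist_force': array([-0.49139784,  0.37928817, -0.00810951]), 'moment': array([-0.01710482, -0.07314732, -0.01814434]), 'finger_gap': 1.0000933481864853}
```

```bash
python3 - <<'E'
import cv2
a=cv2.imread('pics/top0.png'); 
cv2.imwrite('pics/top0c.png',cv2.resize(a[90:300,160:500],None,fx=2.3,fy=2.3,interpolation=cv2.INTER_CUBIC))
a=cv2.imread('pics/side0.png'); 
cv2.imwrite('pics/side0c.png',cv2.resize(a[80:360,160:500],None,fx=2.1,fy=2.1,interpolation=cv2.INTER_CUBIC))
E
```

```text
(no output)
```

View pics/top0c.png

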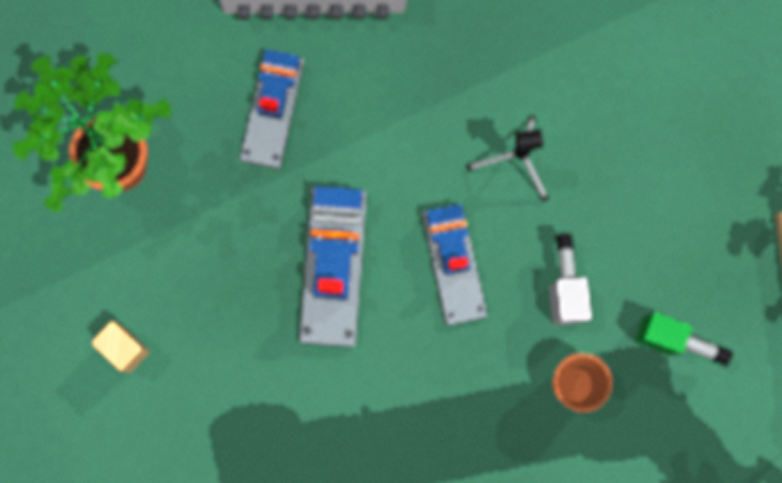

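View pics/side0c.png

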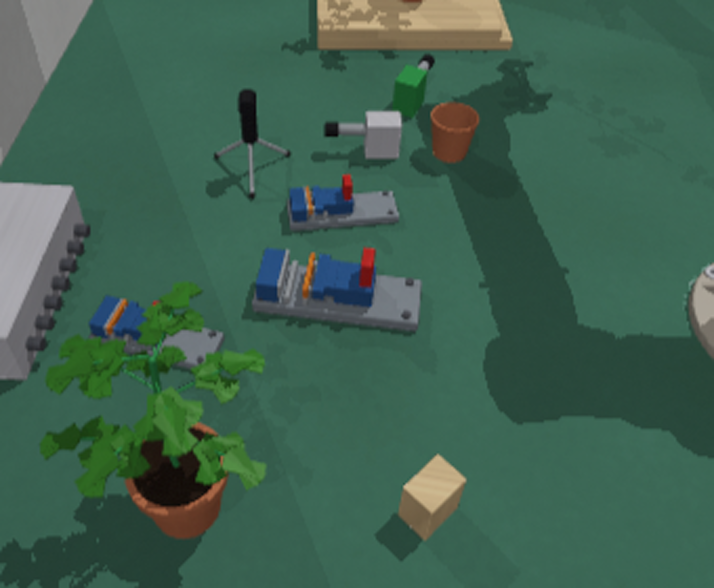

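Candidates in the top picture. Vises: the large one at (305,208), and small ones at (279,137) and (358,205). Blocks: aluminium with mic at (408,220), green with mic at (450,235), plywood at (212,241). By the description I choose the large vise and the aluminium block. The plant is on the vise's +y side. I'll take a close look at the block from the wrist camera first.

Emit:
play_rows(increments=[[280, 320, 10, 0, 0, 0, 1], [280, 320, 10, 0, 0, 0, 1], [280, 320, 10, 0, 0, 0, 1], [280, 320, 10, 0, 0, 0, 1], [280, 320, 10, 0, 0, 0, 1], [280, 320, 10, 0, 0, 0, 1], [280, 320, 10, 0, 0, 0, 1], [280, 320, 10, 0, 0, 0, 1]])

```text
clock: 2.32
position: [0.361, -0.3565, 0.2565]
eef_rot: [0.0, 0.994, 0.113, 0.0]
wrist_force: [0.3, 0.1, -0.1]
finger_gap: 1.002
```

Emit:
play_rows(increments=[[100, 110, 0, 0, 0, 0, 1], [100, 110, 0, 0, 0, 0, 1], [100, 110, 0, 0, 0, 0, 1], [100, 110, 0, 0, 0, 0, 1], [100, 110, 0, 0, 0, 0, 1], [100, 110, 0, 0, 0, 0, 1]])

```text
clock: 2.82
position: [0.461, -0.2467, 0.2562]
eef_rot: [-0.0, 0.993, 0.115, 0.0]
wrist_force: [-0.2, -1.1, -0.5]
finger_gap: 0.999
```

```bash
python3 - <<'E'
from h import *
c,s=snap('wrist','w1.png')
print(s['position'],s['eef_rot'],s['clock'],cam(c,s)[0])
print(find('wrist','sensor_center',c,s),find('wrist','pot',c,s))
E
```

```text
[ 0.46095615 -0.24666089  0.2561714 ] [-1.09151935e-04  9.93355981e-01  1.15081988e-01  1.34525906e-04] 2.8167 [ 0.53786848 -0.2277755   0.3809932 ]
[(0.95, array([ 0.4537, -0.4094,  0.0655]), array([456, 218])), (0.59, array([ 0.5095, -0.2997,  0.0586]), array([381, 147]))] [(0.91, array([ 0.3827, -0.3103,  0.0372]), array([357, 246]))]
```

View pics/w1.png

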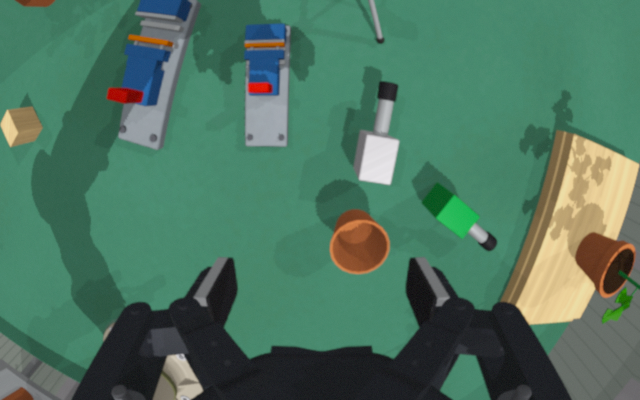

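The wrist picture shows the aluminium block at (378,158) with its mic pointing up to (387,92), the pot at (360,245) and the green block at (452,207). The large vise is at (150,80). I'll enlarge the block to read its corners.

```bash
python3 - <<'E'
import cv2
a=cv2.imread('pics/w1.png'); 
cv2.imwrite('pics/w1c.png',cv2.resize(a[70:200,330:430],None,fx=4.5,fy=4.5,interpolation=cv2.INTER_CUBIC))
cv2.imwrite('pics/w1v.png',cv2.resize(a[0:160,90:310],None,fx=3.6,fy=3.6,interpolation=cv2.INTER_CUBIC))
E
```

```text
(no output)
```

View pics/w1c.png

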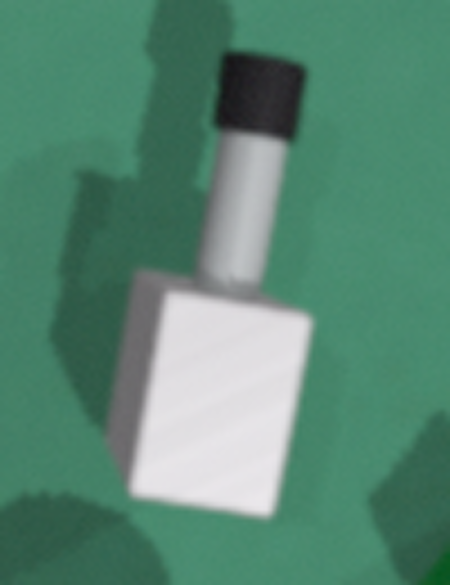

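View pics/w1v.png

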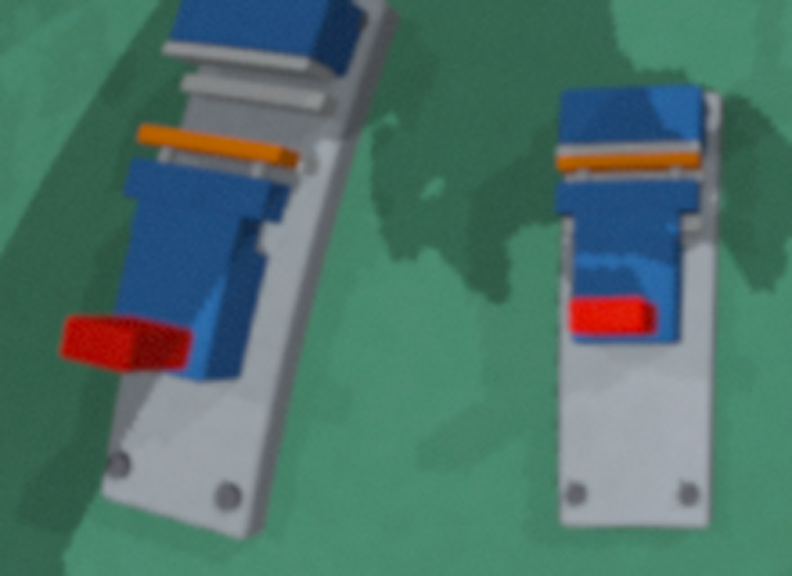

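```bash
cat > m1.py <<'E'
import pickle
E
python3 - <<'E'
from h import *
s=ctrl.sense(); c=ctrl.capture('wrist')
P=np.array([pix(330+u/4.5,70+v/4.5,.06,'wrist',c,s) for u,v in [(167,290),(313,318),(272,516),(131,495)]])
print(P[:,:2],P.mean(0)); 
d=(P[0]+P[1]-P[2]-P[3])/2; e=(P[0]+P[3]-P[1]-P[2])/2
print(np.hypot(*d[:2]),np.hypot(*e[:2]),np.degrees(np.arctan2(d[1],d[0])),np.degrees(np.arctan2(e[1],e[0]))-90)
t=ctrl.capture('top')
# base corners z=.018 in top crop
B=np.array([pix(160+u/2.3,90+v/2.3,.018,'top',t,s) for u,v in [(301,342),(355,346),(366,190),(313,185)]]);print(B)
d=(B[2]+B[3]-B[0]-B[1])/2;print(np.degrees(np.arctan2(d[1],d[0])),np.hypot(*d[:2]))
print('mid front/back',(B[0]+B[1])/2,(B[2]+B[3])/2)
# from wrist: fixed jaw edge top z=.048 (left,right), base corners near
for z,l in [(.048,[(167,45),(310,66),(140,127),(295,152)]),(.018,[(104,492),(247,537)]),(.084,[(68,316),(136,322),(129,368),(62,352)])]:
  for u,v in l: print(z,pix(90+u/3.6,v/3.6,z,'wrist',c,s))
E
```

```text
[[ 0.5161 -0.2852]
 [ 0.5184 -0.3207]
 [ 0.4695 -0.3242]
 [ 0.4667 -0.2892]] [ 0.492675 -0.304825  0.06    ]
0.0492928493800064 0.03534211368891224 4.363045935599088 4.137593584144071
[[ 0.4469  0.0366  0.018 ]
 [ 0.4416 -0.0313  0.018 ]
 [ 0.6413 -0.0465  0.018 ]
 [ 0.6481  0.0214  0.018 ]]
-4.336404785660007 0.20102547724107014
mid front/back [0.44425 0.00265 0.018  ] [ 0.6447  -0.01255  0.018  ]
0.048 [0.6132 0.0127 0.048 ]
0.048 [ 0.6069 -0.0468  0.048 ]
0.048 [0.5839 0.0162 0.048 ]
0.048 [ 0.5779 -0.0487  0.048 ]
0.018 [0.4501 0.0305 0.018 ]
0.018 [ 0.4435 -0.037   0.018 ]
0.084 [0.5187 0.0055 0.084 ]
0.084 [ 0.5191 -0.0225  0.084 ]
0.084 [ 0.505  -0.0222  0.084 ]
0.084 [0.5073 0.0061 0.084 ]
```

Emit:
play_rows(increments=[[80, 170, 0, 0, 0, 72, 1], [80, 170, 0, 0, 0, 72, 1], [80, 170, 0, 0, 0, 72, 1], [80, 170, 0, 0, 0, 72, 1], [80, 170, 0, 0, 0, 72, 1], [80, 170, 0, 0, 0, 72, 1], [80, 170, 0, 0, 0, 72, 1], [80, 170, 0, 0, 0, 72, 1]])

```text
clock: 3.73
position: [0.5399, -0.0787, 0.256]
eef_rot: [-0.0, 0.816, 0.578, -0.0]
wrist_force: [-0.6, -0.3, -0.2]
finger_gap: 1.002
```

Emit:
play_rows(increments=[[0, 0, 0, 0, 0, 14.7, 1], [0, 0, 0, 0, 0, 14.7, 1], [0, 0, 0, 0, 0, 14.7, 1], [0, 0, 0, 0, 0, 14.7, 1]])

```text
clock: 4.07
position: [0.5398, -0.0792, 0.2561]
eef_rot: [0.0, 0.739, 0.674, -0.0]
wrist_force: [0.9, -0.7, 0.3]
finger_gap: 1.001
```

```bash
python3 - <<'E'
from h import *
c,s=snap('wrist','w2.png')
import pickle; pickle.dump((c,s),open('w2.pkl','wb'))
M=q2m(s['eef_rot']); print(s['position'],np.degrees(np.arctan2(M[1,0],M[0,0])),s['clock'],cam(c,s)[0],s['joint_positions'])
a=cv2.imread('pics/w2.png')
cv2.imwrite('pics/w2b.png',cv2.resize(a,None,fx=1.25,fy=1.25))
E
```

```text
[ 0.53981917 -0.0792124   0.25610719] 84.70527577243101 4.0667 [0.54667705 0.00073922 0.38089524] [ 0.56955807  0.25758354 -0.58323549  1.55724902  0.14378834  1.37005039
 -0.11964832]
```

View pics/w2b.png

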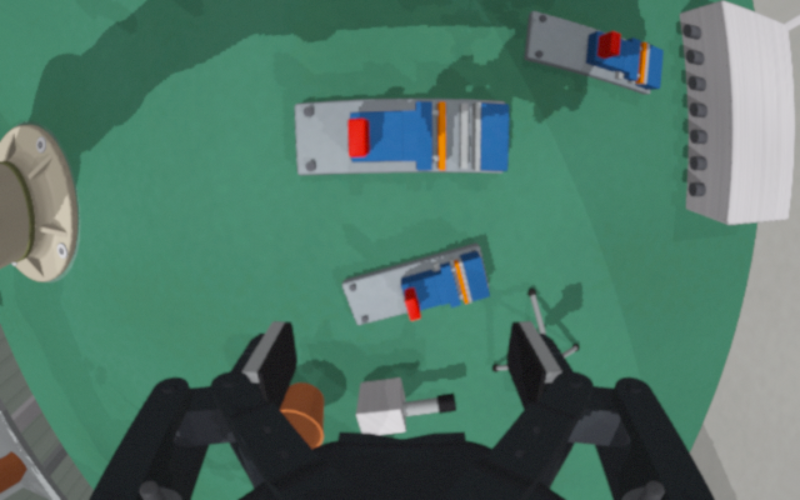

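The picture shows the large vise aligned with the image, with the lug at (359,138), the pad at (441,137) and the fixed jaw at (494,137) in the scaled view. I'll zoom in to measure it.

```bash
python3 - <<'E'
import cv2
a=cv2.imread('pics/w2.png'); 
cv2.imwrite('pics/w2c.png',cv2.resize(a[70:150,225:420],None,fx=4,fy=4,interpolation=cv2.INTER_CUBIC))
E
```

```text
(no output)
```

View pics/w2c.png

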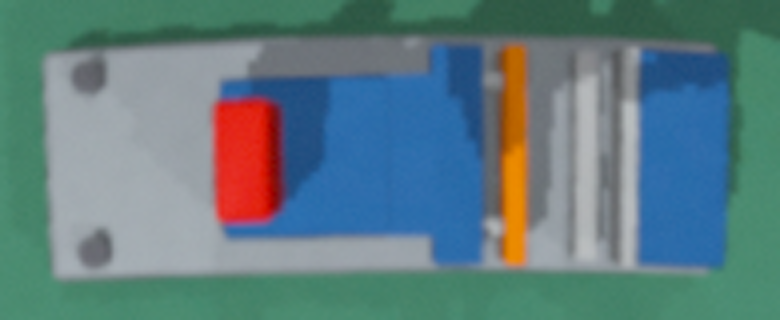

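```bash
python3 - <<'E'
from h import *
import pickle; c,s=pickle.load(open('w2.pkl','rb'))
f=lambda u,v,z:pix(225+u/4,70+v/4,z,'wrist',c,s)
for n,u,v,z in [('basL',45,55,.018),('basR',55,278,.018),('baseBR',708,272,.018),('fixBL',727,52,.048),('fixBR',723,265,.048),('faceL',621,50,.048),('faceR',621,265,.048),('padfL',525,47,.048),('padfR',524,264,.048),('lugTL',215,102,.084),('lugTR',265,100,.084),('lugBL',222,221,.084),('lugBR',265,219,.084),('parL',588,55,.03),('parR',588,258,.03),('screwL',90,75,.018),('screwR',95,248,.018)]: print(n,f(u,v,z))
print('hyp seat etc')
E
```

```text
basL [0.4499 0.0367 0.018 ]
basR [ 0.4445 -0.0303  0.018 ]
baseBR [ 0.6394 -0.0467  0.018 ]
fixBL [0.6408 0.0176 0.048 ]
fixBR [ 0.6361 -0.0411  0.048 ]
faceL [0.6115 0.0191 0.048 ]
faceR [ 0.6073 -0.0394  0.048 ]
padfL [0.5857 0.0213 0.048 ]
padfR [ 0.5808 -0.0372  0.048 ]
lugTL [0.5075 0.0129 0.084 ]
lugTR [0.5194 0.0119 0.084 ]
lugBL [ 0.506  -0.0159  0.084 ]
lugBR [ 0.5164 -0.0166  0.084 ]
parL [0.6054 0.0191 0.03  ]
parR [ 0.6011 -0.0389  0.03  ]
screwL [0.4628 0.0286 0.018 ]
screwR [ 0.4581 -0.0229  0.018 ]
hyp seat etc
```

Emit:
play_rows(increments=[[-28, 77, 0, 0, 0, 0.7, 1], [-28, 77, 0, 0, 0, 0.7, 1], [-28, 77, -40, 0, 0, 0.7, 1], [-28, 77, -80, 0, 0, 0.7, 0.3], [-28, 77, -120, 0, 0, 0.7, 0.3], [-28, 77, -150, 0, 0, 0.7, 0.3], [-28, 77, -183, 0, 0, 0.7, 0.3], [-28, 77, -183, 0, 0, 0.7, 0.3]])

```text
clock: 4.78
position: [0.5077, -0.0019, 0.0674]
eef_rot: [-0.004, 0.735, 0.679, -0.003]
wrist_force: [-1.1, -0.5, -0.5]
finger_gap: 0.651
```

```bash
python3 - <<'E'
from h import *
s=ctrl.sense();print(s['position'],s['wrist_force'])
c,s=snap('wrist','w3.png')
c,s=snap('side','s3.png')
a=cv2.imread('pics/s3.png')
cv2.imwrite('pics/s3c.png',cv2.resize(a[150:270,240:400],None,fx=4,fy=4,interpolation=cv2.INTER_CUBIC))
E
```

```text
[ 0.50772441 -0.0019185   0.06735924] [-1.0571473  -0.48968383 -0.53016119]
```

View pics/s3c.png

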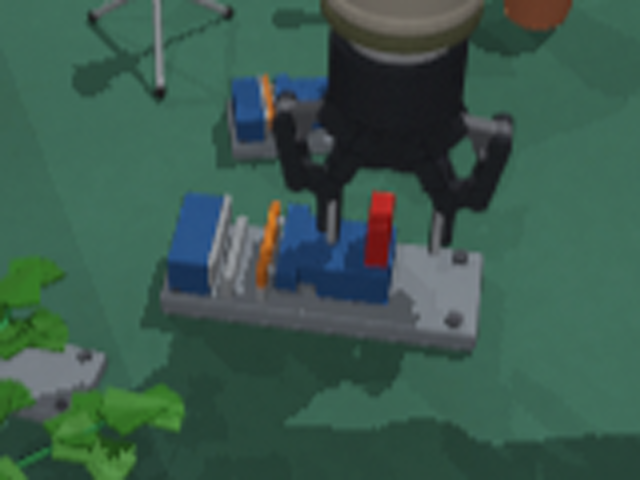

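View pics/w3.png

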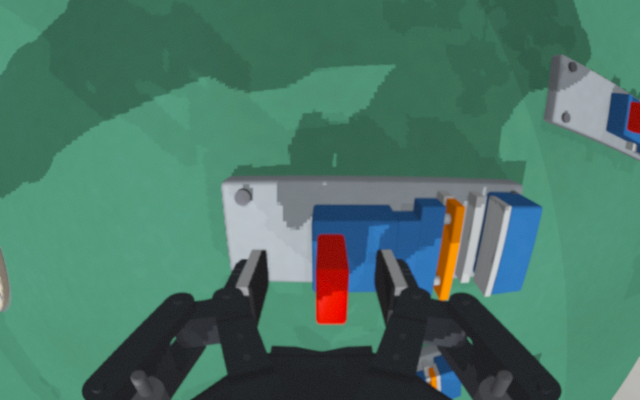

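The lug at (331,280) stands between the fingers, so I close on it.

Emit:
play_rows(increments=[[3, 0, 2, 0, 0, 0, 0], [3, 0, 2, 0, 0, 0, -0.4], [3, 0, 2, 0, 0, 0, -1], [3, 0, 2, 0, 0, 0, -1], [3, 0, 2, 0, 0, 0, -1], [3, 0, 2, 0, 0, 0, -1], [3, 0, 2, 0, 0, 0, -1]])

```text
clock: 5.47
position: [0.5156, -0.0011, 0.077]
eef_rot: [0.001, 0.733, 0.68, 0.0]
wrist_force: [-4.4, 0.6, 7.1]
finger_gap: 0.151
```

Emit:
play_rows(increments=[[-8, 0.6, -2, 0, 0, 0, -1], [-17, 1.4, -2, 0, 0, 0, -1], [-26, 2.1, -2, 0, 0, 0, -1], [-35, 2.8, -2, 0, 0, 0, -1], [-37, 3, -2, 0, 0, 0, -1], [-37, 3, -2, 0, 0, 0, -1], [-37, 3, -2, 0, 0, 0, -1]])

```text
clock: 6.05
position: [0.4812, 0.0017, 0.077]
eef_rot: [0.003, 0.734, 0.68, 0.002]
wrist_force: [-2.1, -0.6, 18.8]
finger_gap: 0.151
```

Emit:
play_rows(increments=[[0, 0, 0, 0, 0, 0, 0.2], [0, 0, 0, 0, 0, 0, 0.4], [0, 0, 0, 0, 0, 0, 0.4], [0, 0, 40, 0, 0, 0, 0.5], [0, 0, 80, 0, 0, 0, 1], [0, 0, 120, 0, 0, 0, 1], [0, 0, 150, 0, 0, 0, 1], [0, 0, 150, 0, 0, 0, 1]])

```text
clock: 6.72
position: [0.481, 0.0024, 0.2299]
eef_rot: [0.004, 0.733, 0.68, 0.003]
wrist_force: [1.1, 0.2, -0.3]
finger_gap: 0.997
```

```bash
python3 - <<'E'
from h import *
c,s=snap('wrist','w4.png')
import pickle; pickle.dump((c,s),open('w4.pkl','wb'))
M=q2m(s['eef_rot']);print(s['position'],s['wrist_force'],s['clock'],np.degrees(np.arctan2(M[1,0],M[0,0])))
E
```

```text
[0.48103841 0.00237844 0.22985411] [ 1.0878275   0.16386286 -0.25615729] 6.7167 85.70394877235303
```

View pics/w4.png

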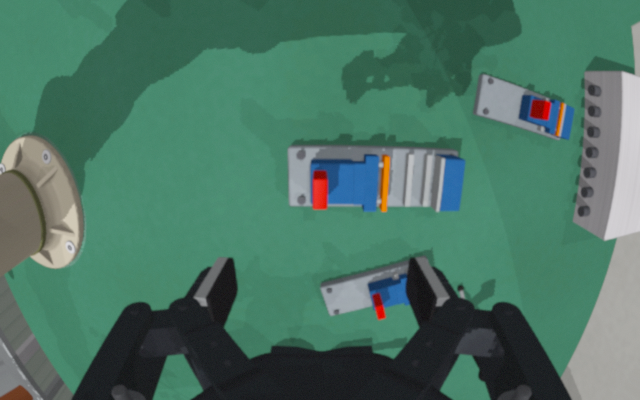

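The jaw has opened: the pad is at (384,184) and the fixed jaw at (436,182), with both parallels visible. Measuring again.

```bash
python3 - <<'E'
import cv2
a=cv2.imread('pics/w4.png'); 
cv2.imwrite('pics/w4c.png',cv2.resize(a[135:220,280:475],None,fx=4,fy=4,interpolation=cv2.INTER_CUBIC))
E
```

```text
(no output)
```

View pics/w4c.png

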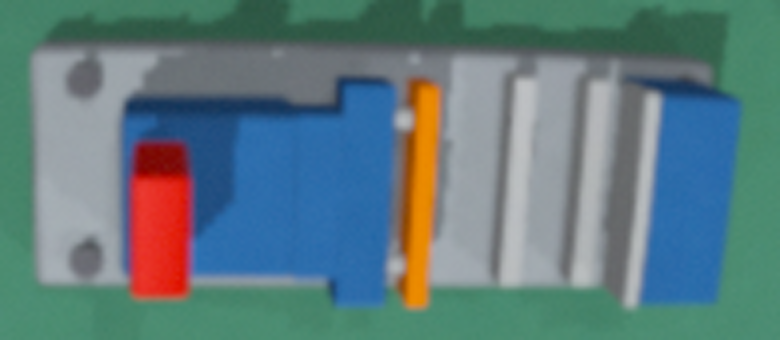

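```bash
python3 - <<'E'
from h import *
import pickle; c,s=pickle.load(open('w4.pkl','rb'))
f=lambda u,v,z:pix(280+u/4,135+v/4,z,'wrist',c,s)
for n,u,v,z in [('basL',34,50,.018),('basR',40,283,.018),('fixBL',738,98,.048),('fixBR',718,302,.048),('faceL',645,90,.048),('faceR',626,306,.048),('padfL',440,83,.048),('padfR',430,307,.048),('lugBL',133,178,.084),('lugBR',188,178,.084),('lugFL',132,297,.084),('lugFR',187,297,.084)]: print(n,f(u,v,z))
E
```

```text
basL [0.4494 0.0374 0.018 ]
basR [ 0.4442 -0.0298  0.018 ]
fixBL [0.6393 0.0178 0.048 ]
fixBR [ 0.6364 -0.0408  0.048 ]
faceL [0.6111 0.0211 0.048 ]
faceR [ 0.6075 -0.0394  0.048 ]
padfL [0.5544 0.0257 0.048 ]
padfR [ 0.5508 -0.0348  0.048 ]
lugBL [0.4758 0.0154 0.084 ]
lugBR [0.4881 0.0144 0.084 ]
lugFL [ 0.4732 -0.0129  0.084 ]
lugFR [ 0.4859 -0.0139  0.084 ]
```

Emit:
play_rows(increments=[[-40, -307, 25, 0, 0, -81, 1], [-40, -307, 25, 0, 0, -81, 1], [-40, -307, 25, 0, 0, -81, 1], [-40, -307, 25, 0, 0, -81, 1], [-40, -307, 25, 0, 0, -81, 1], [-40, -307, 25, 0, 0, -81, 1], [-40, -307, 25, 0, 0, -81, 1], [-40, -307, 25, 0, 0, -81, 1]])

```text
clock: 7.43
position: [0.4351, -0.3111, 0.2469]
eef_rot: [0.0, 0.971, 0.239, -0.001]
wrist_force: [-0.6, 0.6, -0.3]
finger_gap: 0.999
```

```bash
python3 - <<'E'
from h import *
s=ctrl.sense()
M=q2m(s['eef_rot']);print(s['position'],s['clock'],np.degrees(np.arctan2(M[1,0],M[0,0])))
E
```

```text
[ 0.4350595  -0.31114735  0.24692389] 7.4333 27.654154143738506
```

Emit:
play_rows(increments=[[0, 5, 0, 0, 0, -23.2, 1], [0, 5, 0, 0, 0, -23.2, 1], [0, 5, 0, 0, 0, -23.2, 1], [0, 5, 0, 0, 0, -23.2, 1], [0, 5, 0, 0, 0, -23.2, 1]])

```text
clock: 7.85
position: [0.4375, -0.2998, 0.2468]
eef_rot: [-0.001, 0.999, 0.045, -0.001]
wrist_force: [-0.6, -0.3, -0.1]
finger_gap: 1.002
```

```bash
python3 - <<'E'
from h import *
c,s=snap('wrist','w5.png')
import pickle; pickle.dump((c,s),open('w5.pkl','wb'))
M=q2m(s['eef_rot']);print(s['position'],s['clock'],np.degrees(np.arctan2(M[1,0],M[0,0])),cam(c,s)[0])
print(find('wrist','sensor_center',c,s))
a=cv2.imread('pics/w5.png'); 
cv2.imwrite('pics/w5b.png',cv2.resize(a[50:300,200:480],None,fx=2.4,fy=2.4,interpolation=cv2.INTER_CUBIC))
E
```

```text
[ 0.43749674 -0.29983681  0.24678459] 7.85 5.111212392094696 [ 0.51647044 -0.29218827  0.37144057]
[(0.84, array([ 0.4514, -0.4139,  0.0602]), array([429, 178])), (0.57, array([ 0.511 , -0.299 ,  0.0582]), array([328, 109]))]
```

View pics/w5b.png

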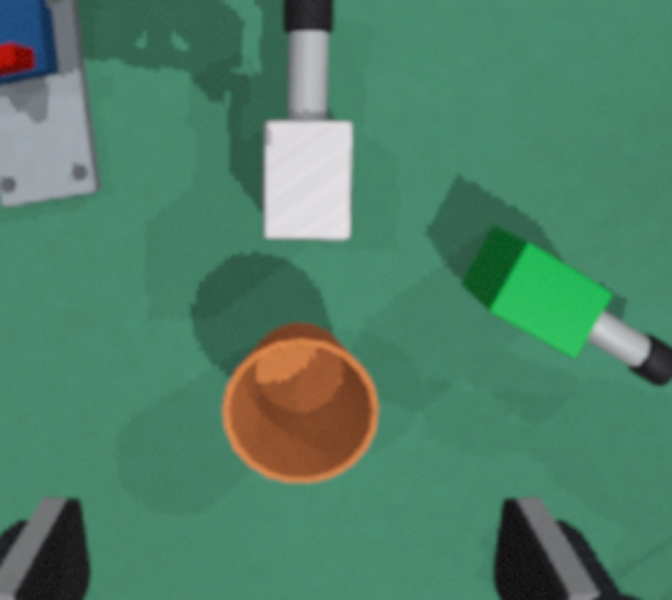

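```bash
python3 - <<'E'
from h import *
import pickle; c,s=pickle.load(open('w5.pkl','rb'))
P=np.array([pix(200+u/2.4,50+v/2.4,.06,'wrist',c,s) for u,v in [(267,121),(352,121),(350,240),(264,238)]])
print(P); 
m=P.mean(0)
d=(P[0]+P[1]-P[2]-P[3])/2; e=(P[0]+P[3]-P[1]-P[2])/2
print(m,np.hypot(*d[:2]),np.hypot(*e[:2]),np.degrees(np.arctan2(d[1],d[0])),np.degrees(np.arctan2(e[1],e[0]))-90)
a=[pix(200+u/2.4,50+v/2.4,.04,'wrist',c,s) for u,v in [(308,5),(308,118)]];a=a[0]-a[1];print(np.degrees(np.arctan2(a[1],a[0])))
print((m-s['position'])*1000)
print('pot',pix(200+300/2.4,50+408/2.4,.065,'wrist',c,s))
E
```

```text
[[ 0.5185 -0.282   0.06  ]
 [ 0.5218 -0.3169  0.06  ]
 [ 0.4716 -0.3211  0.06  ]
 [ 0.4692 -0.2849  0.06  ]]
[ 0.495275 -0.301225  0.06    ] 0.049876497471253924 0.03566405753696573 4.081524516606854 4.583529809117053
5.0721328725145005
[  57.77825943   -1.3881896  -186.78458593]
pot [ 0.396  -0.3068  0.065 ]
```

Emit:
play_rows(increments=[[40, -1, 0, 0, 0, -0.8, 0.3], [58, -1.4, -30, 0, 0, -0.8, 0.3], [58, -1.4, -70, 0, 0, -0.8, 0.3], [58, -1.4, -110, 0, 0, -0.8, 0.3], [58, -1.4, -150, 0, 0, -0.8, 0.3], [58, -1.4, -180, 0, 0, -0.8, 0.3], [58, -1.4, -204, 0, 0, -0.8, 0.3], [58, -1.4, -204, 0, 0, -0.8, 0.3]])

```text
clock: 8.62
position: [0.4922, -0.2995, 0.0381]
eef_rot: [-0.003, 0.999, 0.039, -0.004]
wrist_force: [-1.0, 1.0, 0.1]
finger_gap: 0.645
```

Emit:
play_rows(increments=[[0, 0, 0, 0, 0, 0, 0.3], [0, 0, 0, 0, 0, 0, 0.3]])

```text
clock: 8.78
position: [0.497, -0.302, 0.0457]
eef_rot: [0.0, 0.999, 0.039, 0.001]
wrist_force: [0.5, -0.1, 1.9]
finger_gap: 0.647
```

```bash
python3 - <<'E'
from h import *
c,s=snap('wrist','w6.png')
M=q2m(s['eef_rot']);print(s['position'],s['clock'],np.degrees(np.arctan2(M[1,0],M[0,0])),M[:,2],s['wrist_force'])
E
```

```text
[ 0.49699021 -0.301989    0.04568645] 8.7833 4.436196361668406 [ 1.84713242e-03 -7.73467224e-04 -9.99997995e-01] [ 0.48777703 -0.11075633  1.85635121]
```

View pics/w6.png

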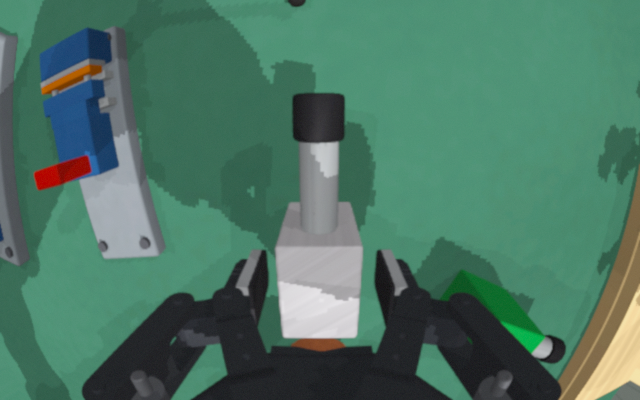

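The block is centred between the fingers at (319,285) with the mic pointing away. Closing.

Emit:
play_rows(increments=[[0, 0, -2, 0, 0, 0, 0], [0, 0, -2, 0, 0, 0, -0.3], [0, 0, -2, 0, 0, 0, -1], [0, 0, -2, 0, 0, 0, -1], [0, 0, -2, 0, 0, 0, -1], [0, 0, -2, 0, 0, 0, -1]])

```text
clock: 9.33
position: [0.4972, -0.3021, 0.0439]
eef_rot: [0.001, 0.999, 0.038, 0.001]
wrist_force: [-0.5, 1.0, 7.3]
finger_gap: 0.41
```

```bash
python3 - <<'E'
from h import *
s=ctrl.sense()
M=q2m(s['eef_rot']);print(s['position'],s['clock'],np.degrees(np.arctan2(M[1,0],M[0,0])),M[:,2],s['wrist_force'],s['finger_gap'])
E
```

```text
[ 0.49716548 -0.302113    0.0439497 ] 9.3333 4.404715916206364 [ 0.00277424 -0.00158625 -0.99999489] [-0.54395063  1.00279626  7.26706406] 0.41029415089538207
```

Emit:
play_rows(increments=[[0, 0, 20, 0, 0, 0, -1], [0, 0, 60, 0, 0, 0, -1], [0, 0, 100, 0, 0, 0, -1], [0, 0, 140, 0, 0, 0, -1], [0, 0, 160, 0, 0, 0, -1], [10, 30, 160, 0, 0, 7, -1], [20, 65, 160, 0, 0, 14, -1], [30, 100, 160, 0, 0, 21, -1]])

```text
clock: 10.0
position: [0.5258, -0.2013, 0.2027]
eef_rot: [0.0, 0.975, 0.221, 0.0]
wrist_force: [1.7, 0.3, -4.0]
finger_gap: 0.415
```

```bash
python3 - <<'E'
from h import *
s=ctrl.sense()
M=q2m(s['eef_rot']);print(s['position'],s['clock'],np.degrees(np.arctan2(M[1,0],M[0,0])),M[:,2],s['wrist_force'],s['finger_gap'])
E
```

```text
[ 0.525772   -0.20126115  0.2026743 ] 10.0 25.592662217925813 [ 5.52224193e-04 -7.09331941e-04 -9.99999596e-01] [ 1.68540662  0.34172438 -4.00626305] 0.414765484290788
```

Emit:
play_rows(increments=[[10, 30, 0, 0, 0, 7, -1], [20, 60, 0, 0, 0, 14, -1], [30, 90, 0, 0, 0, 21, -1], [40, 120, 0, 0, 0, 28, -1], [50, 150, 0, 0, 0, 35, -1], [55, 180, 0, 0, 0, 42, -1], [58, 196, 0, 0, 0, 49, -1], [58, 196, 0, 0, 0, 56, -1]])

```text
clock: 10.67
position: [0.5837, 0.0008, 0.2023]
eef_rot: [-0.001, 0.754, 0.657, 0.001]
wrist_force: [-0.6, 0.9, -3.8]
finger_gap: 0.414
```

Emit:
play_rows(increments=[[0, 0, 0, 0, 0, 5.5, -1], [0, 0, 0, 0, 0, 5.5, -1], [0, 0, -40, 0, 0, 5.5, -1], [0, 0, -80, 0, 0, 5.5, -1], [0, 0, -96, 0, 0, 5.5, -1], [0, 0, -96, 0, 0, 5.5, -1], [0, 0, -96, 0, 0, 5.5, -1]])

```text
clock: 11.25
position: [0.5834, -0.006, 0.1057]
eef_rot: [-0.001, 0.727, 0.687, -0.001]
wrist_force: [-0.1, -0.0, -2.7]
finger_gap: 0.413
```

```bash
python3 - <<'E'
from h import *
c,s=snap('wrist','w7.png')
import pickle; pickle.dump((c,s),open('w7.pkl','wb'))
M=q2m(s['eef_rot']);print(s['position'],s['clock'],np.degrees(np.arctan2(M[1,0],M[0,0])),M[:,2],s['wrist_force'],s['finger_gap'])
snap('side','s7.png')
a=cv2.imread('pics/s7.png')
cv2.imwrite('pics/s7c.png',cv2.resize(a[140:280,220:420],None,fx=3.8,fy=3.8,interpolation=cv2.INTER_CUBIC))
E
```

```text
[ 0.58342244 -0.0060357   0.10572909] 11.25 86.73257542621054 [-2.04690562e-03  1.16519807e-04 -9.99997898e-01] [-0.05087059 -0.04887084 -2.6887739 ] 0.41308638922233853
```

View pics/w7.png

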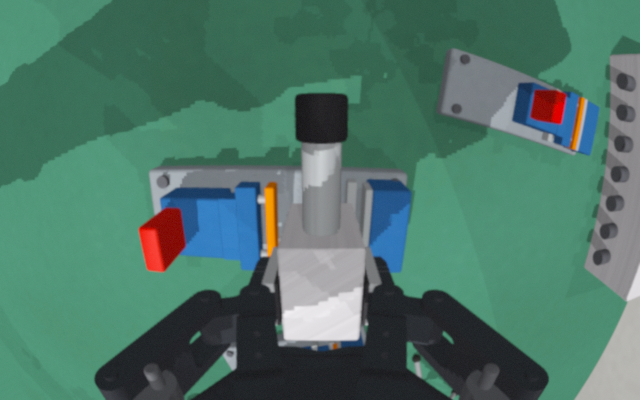

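View pics/s7c.png

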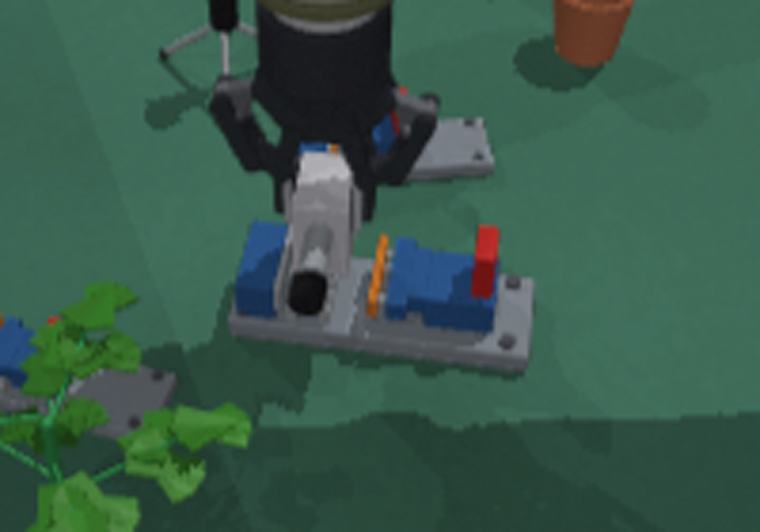

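Everything is clear, with the mic towards the plant. Descending between the jaws with a small yaw trim.

Emit:
play_rows(increments=[[0, 0, -10, 0, 0, -1.3, -1], [0, 0, -18, 0, 0, -1.3, -1], [0, 0, -24, 0, 0, -1.3, -1], [0, 0, -29, 0, 0, -1.3, -1], [0, 0, -29, 0, 0, -1.3, -1], [0, 0, -29, 0, 0, -1.3, -1]])

```text
clock: 11.85
position: [0.584, -0.0056, 0.0771]
eef_rot: [-0.0, 0.734, 0.679, -0.0]
wrist_force: [-0.2, 0.9, -3.1]
finger_gap: 0.413
```

```bash
cat > st.py <<'E'
from h import *
s=ctrl.sense()
M=q2m(s['eef_rot']);print(s['position'].round(4),s['clock'],np.degrees(np.arctan2(M[1,0],M[0,0])).round(2),M[:,2].round(4),s['wrist_force'].round(1),s['moment'].round(2),round(s['finger_gap'],3))
d=s['position'][:2]-[.6095,-.0097]; a=np.radians(-4.6); print('TCP in vise frame rel seat', (d[0]*np.cos(a)+d[1]*np.sin(a)).round(4), (-d[0]*np.sin(a)+d[1]*np.cos(a)).round(4))
E
python3 st.py
```

```text
[ 0.584  -0.0056  0.0771] 11.85 85.6 [-3.e-04  1.e-04 -1.e+00] [-0.2  0.9 -3.1] [-0.04 -0.02  0.02] 0.413
TCP in vise frame rel seat -0.0258 0.0021
```

Now +x until it meets the fixed jaw, in small steps.

Emit:
play_rows(increments=[[3, -0.2, 0, 0, 0, 0, -1], [5, -0.4, 0, 0, 0, 0, -1], [7, -0.6, 0, 0, 0, 0, -1], [7, -0.6, 0, 0, 0, 0, -1]])

```text
clock: 12.18
position: [0.5917, -0.0063, 0.0774]
eef_rot: [0.0, 0.734, 0.679, 0.0]
wrist_force: [-0.3, 0.4, -3.7]
finger_gap: 0.412
```

```bash
python3 st.py
```

```text
[ 0.5917 -0.0063  0.0774] 12.1833 85.58 [ 7.e-04  2.e-04 -1.e+00] [-0.3  0.4 -3.7] [-0.03 -0.03  0.08] 0.412
TCP in vise frame rel seat -0.018 0.002
```

Emit:
play_rows(increments=[[0.5, 0, -1.5, 0, 0, 0, -1], [0.5, 0, -3, 0, 0, 0, -1], [0.5, 0, -4, 0, 0, 0, -1], [0.5, 0, -4, 0, 0, 0, -1]])

```text
clock: 12.52
position: [0.5917, -0.0062, 0.074]
eef_rot: [0.0, 0.734, 0.679, 0.0]
wrist_force: [-3.7, -0.8, 5.0]
finger_gap: 0.413
```

```bash
python3 st.py
```

```text
[ 0.5917 -0.0062  0.074 ] 12.5167 85.6 [ 5.e-04 -4.e-04 -1.e+00] [-3.7 -0.8  5. ] [-0.07  0.75  0.03] 0.413
TCP in vise frame rel seat -0.018 0.0021
```

Emit:
play_rows(increments=[[0.7, -0.1, 0, 0, 0, 0, -1], [1.5, -0.1, 0, 0, 0, 0, -1], [1.5, -0.1, 0, 0, 0, 0, -1], [1.5, -0.1, 0, 0, 0, 0, -1]])

```text
clock: 12.85
position: [0.5924, -0.0061, 0.074]
eef_rot: [-0.0, 0.734, 0.679, -0.001]
wrist_force: [-8.0, 0.7, 9.1]
finger_gap: 0.414
```

```bash
python3 st.py; python3 - <<'E'
from h import *
snap('side','s8.png');snap('wrist','w8.png')
a=cv2.imread('pics/s8.png')
cv2.imwrite('pics/s8c.png',cv2.resize(a[150:260,250:400],None,fx=5,fy=5,interpolation=cv2.INTER_CUBIC))
a=cv2.imread('pics/w8.png')
cv2.imwrite('pics/w8c.png',cv2.resize(a[120:360,140:480],None,fx=2.2,fy=2.2,interpolation=cv2.INTER_CUBIC))
E
```

```text
[ 0.5924 -0.0061  0.074 ] 12.85 85.6 [-1.2e-03 -5.0e-04 -1.0e+00] [-8.   0.7  9.1] [-0.02  1.6  -0.05] 0.414
TCP in vise frame rel seat -0.0174 0.0022
```

View pics/s8c.png

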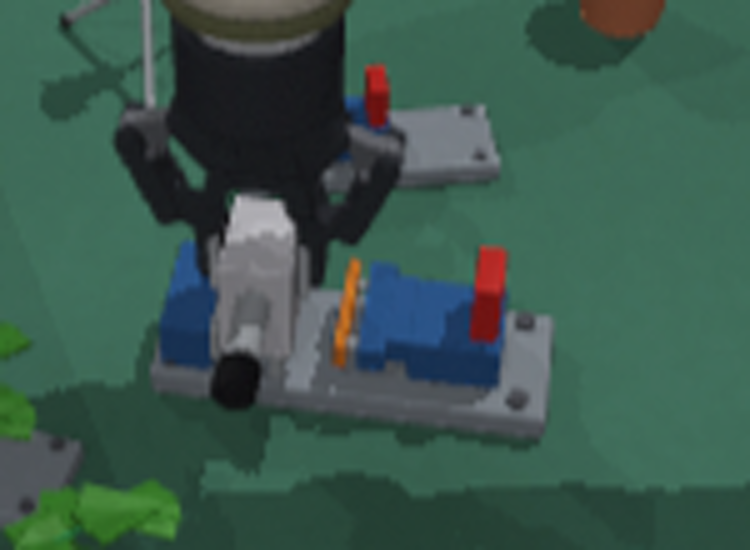

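View pics/w8c.png

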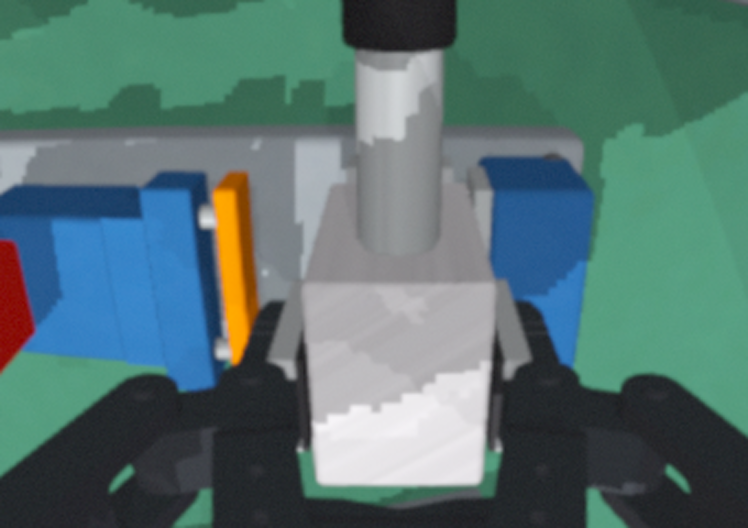

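Both contacts show at the expected pose, and the block looks seated and flush. I release it gently, rise and check.

Emit:
play_rows(increments=[[0.5, 0, 0, 0, 0, 0, -0.1], [0.5, 0, 0, 0, 0, 0, 0.1], [0.5, 0, 0, 0, 0, 0, 0.2], [0.5, 0, 0, 0, 0, 0, 0.2], [0.5, 0, 0, 0, 0, 0, 0.2], [0.5, 0, 15, 0, 0, 0, 0.2], [0.5, 0, 45, 0, 0, 0, 0.3], [0.5, 0, 85, 0, 0, 0, 0.3]])

```text
clock: 13.62
position: [0.5915, -0.0065, 0.1561]
eef_rot: [-0.002, 0.734, 0.679, -0.002]
wrist_force: [1.1, -0.1, -0.1]
finger_gap: 0.653
```

Emit:
play_rows(increments=[[-30, -5, 30, 0, 0, 0, 0.3], [-60, -5, 45, 0, 0, 0, 0.3], [-90, 4, 45, 0, 0, 0, 0.3], [-110, 8, 45, 0, 0, 0, 0.3], [-110, 8, 45, 0, 0, 0, 0.3], [-110, 8, 45, 0, 0, 0, 0.3]])

```text
clock: 14.12
position: [0.4831, 0.0016, 0.2037]
eef_rot: [0.001, 0.734, 0.679, -0.0]
wrist_force: [0.7, -0.2, 0.6]
finger_gap: 0.653
```

```bash
python3 st.py; python3 - <<'E'
from h import *
import pickle
snap('side','s9.png');c,s=snap('wrist','w9.png'); pickle.dump((c,s),open('w9.pkl','wb'))
a=cv2.imread('pics/s9.png')
cv2.imwrite('pics/s9c.png',cv2.resize(a[150:260,250:400],None,fx=5,fy=5,interpolation=cv2.INTER_CUBIC))
a=cv2.imread('pics/w9.png')
cv2.imwrite('pics/w9c.png',cv2.resize(a[90:290,240:480],None,fx=3,fy=3,interpolation=cv2.INTER_CUBIC))
E
```

```text
[0.4831 0.0016 0.2037] 14.1167 85.61 [ 0.0013 -0.0016 -1.    ] [ 0.7 -0.2  0.6] [-0.   -0.09  0.04] 0.653
TCP in vise frame rel seat -0.1269 0.0011
```

View pics/s9c.png

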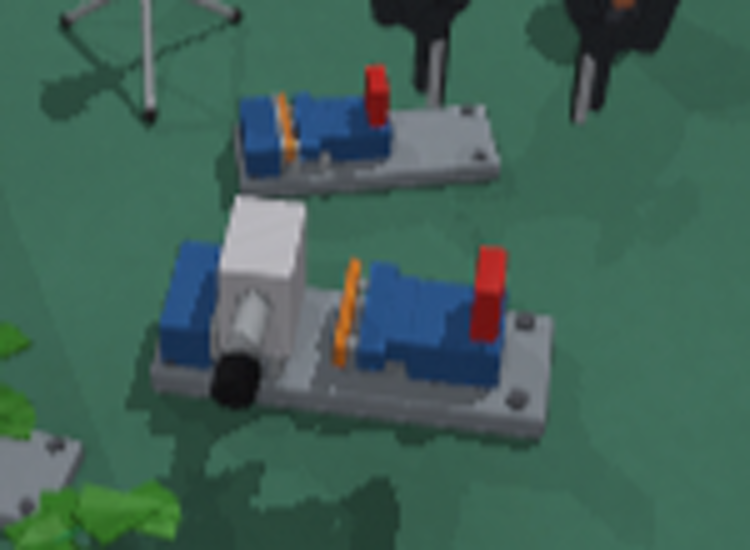

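View pics/w9c.png

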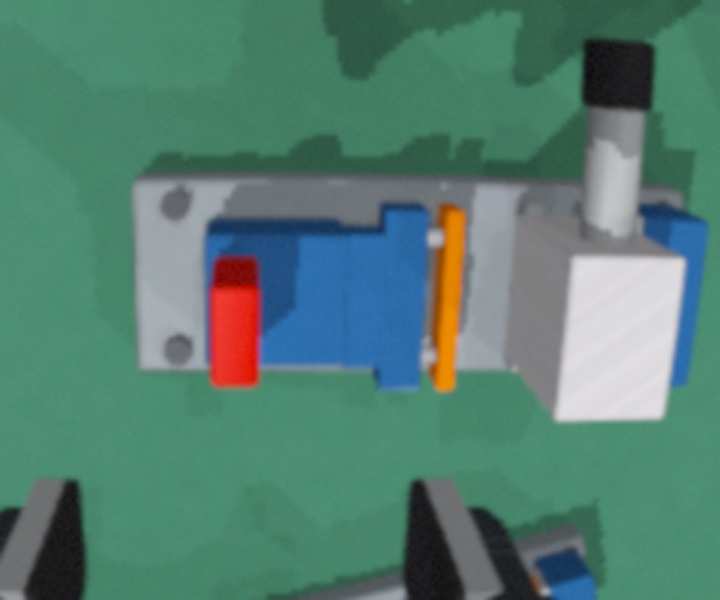

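```bash
python3 - <<'E'
from h import *
import pickle; c,s=pickle.load(open('w9.pkl','rb'))
P=np.array([pix(240+u/3,90+v/3,.09,'wrist',c,s) for u,v in [(572,256),(686,260),(667,416),(557,420)]])
m=P.mean(0);d=(P[0]+P[1]-P[2]-P[3])/2; e=(P[1]+P[2]-P[0]-P[3])/2
print(P,m,np.hypot(*d[:2]),np.hypot(*e[:2]),np.degrees(np.arctan2(d[1],d[0])),np.degrees(np.arctan2(e[1],e[0])))
dd=m[:2]-[.6095,-.0097]; a=np.radians(-4.6); print(dd[0]*np.cos(a)+dd[1]*np.sin(a), -dd[0]*np.sin(a)+dd[1]*np.cos(a))
f=lambda u,v,z:pix(240+u/3,90+v/3,z,'wrist',c,s)
print([f(u,v,.084) for u,v in [(213,293),(260,293),(212,386),(258,386)]],[f(u,v,.048) for u,v in [(464,208),(455,389)]])
E
```

```text
[[ 0.5752  0.0192  0.09  ]
 [ 0.611   0.0161  0.09  ]
 [ 0.6084 -0.032   0.09  ]
 [ 0.5724 -0.0295  0.09  ]] [ 0.59175 -0.00655  0.09   ] 0.04847525141760484 0.036009026646106376 86.80705721770016 -4.459723201483833
-0.017945451704234335 0.0017163225602999292
[array([0.476 , 0.0142, 0.084 ]), array([0.4888, 0.0132, 0.084 ]), array([ 0.4734, -0.0129,  0.084 ]), array([ 0.4863, -0.0139,  0.084 ])] [array([0.5542, 0.0259, 0.048 ]), array([ 0.5506, -0.0344,  0.048 ])]
```

The block is seated: 17.9 mm from the face, 1.7 mm off the middle, line matching the jaws. Now I grip the lug and close the jaw.

Emit:
play_rows(increments=[[-2, -1.5, -40, 0, 0, 0, 0.3], [-2, -1.5, -80, 0, 0, 0, 0.3], [-2, -1.5, -110, 0, 0, 0, 0.3], [-2, -1.5, -130, 0, 0, 0, 0.3], [-2, -1.5, -130, 0, 0, 0, 0.3], [-2, -1.5, -130, 0, 0, 0, 0], [-2, -1.5, -130, 0, 0, 0, -0.4], [-2, -1.5, -130, 0, 0, 0, -1]])

```text
clock: 14.88
position: [0.4831, 0.0004, 0.0747]
eef_rot: [0.001, 0.734, 0.679, 0.001]
wrist_force: [-0.7, -0.5, 0.7]
finger_gap: 0.232
```

Emit:
play_rows(increments=[[0, 0, 0, 0, 0, 0, -1], [0, 0, 0, 0, 0, 0, -1], [0, 0, 0, 0, 0, 0, -1], [0, 0, 0, 0, 0, 0, -1]])

```text
clock: 15.22
position: [0.4825, 0.0003, 0.0748]
eef_rot: [0.001, 0.734, 0.679, 0.001]
wrist_force: [-1.8, 1.1, 6.2]
finger_gap: 0.153
```

```bash
python3 st.py
```

```text
[4.825e-01 3.000e-04 7.480e-02] 15.2167 85.58 [ 2.5e-03 -4.0e-04 -1.0e+00] [-1.8  1.1  6.2] [ 0.2   0.56 -0.1 ] 0.153
TCP in vise frame rel seat -0.1274 -0.0002
```

Emit:
play_rows(increments=[[5, -0.4, 0, 0, 0, 0, -1], [10, -0.8, 0, 0, 0, 0, -1], [15, -1.2, 0, 0, 0, 0, -1], [18, -1.4, 0, 0, 0, 0, -1], [20, -1.6, 0, 0, 0, 0, -1], [22, -1.8, 0, 0, 0, 0, -1], [23, -1.8, 0, 0, 0, 0, -1], [23, -1.8, 0, 0, 0, 0, -1]])

```text
clock: 15.88
position: [0.5049, -0.0014, 0.0748]
eef_rot: [0.001, 0.734, 0.679, 0.0]
wrist_force: [-6.5, 1.1, 9.3]
finger_gap: 0.149
```

```bash
python3 st.py
```

```text
[ 0.5049 -0.0014  0.0748] 15.8833 85.59 [ 9.e-04 -6.e-04 -1.e+00] [-6.5  1.1  9.3] [ 0.13  1.23 -0.1 ] 0.149
TCP in vise frame rel seat -0.1049 -0.0001
```

Emit:
play_rows(increments=[[1, -0.1, 0, 0, 0, 0, -1], [2, -0.2, 0, 0, 0, 0, -1], [3, -0.2, 0, 0, 0, 0, -1], [3, -0.2, 0, 0, 0, 0, -1]])

```text
clock: 16.22
position: [0.5074, -0.0016, 0.0748]
eef_rot: [0.0, 0.734, 0.679, -0.0]
wrist_force: [-7.6, 0.9, 12.3]
finger_gap: 0.15
```

```bash
python3 st.py
```

```text
[ 0.5074 -0.0016  0.0748] 16.2167 85.59 [ 0.e+00 -8.e-04 -1.e+00] [-7.6  0.9 12.3] [ 0.17  1.71 -0.12] 0.15
TCP in vise frame rel seat -0.1024 -0.0002
```

Emit:
play_rows(increments=[[1, -0.1, 0, 0, 0, 0, -1], [2, -0.2, 0, 0, 0, 0, -1], [2, -0.2, 0, 0, 0, 0, -1]])

```text
clock: 16.47
position: [0.5076, -0.0017, 0.0748]
eef_rot: [-0.001, 0.734, 0.68, -0.002]
wrist_force: [-18.5, 0.6, 21.7]
finger_gap: 0.15
```

```bash
python3 st.py; python3 - <<'E'
from h import *
import pickle
snap('side','s10.png');c,s=snap('wrist','w10.png'); pickle.dump((c,s),open('w10.pkl','wb'))
a=cv2.imread('pics/s10.png')
cv2.imwrite('pics/s10c.png',cv2.resize(a[150:260,250:400],None,fx=5,fy=5,interpolation=cv2.INTER_CUBIC))
a=cv2.imread('pics/w10.png')
cv2.imwrite('pics/w10c.png',cv2.resize(a[120:340,200:560],None,fx=2.2,fy=2.2,interpolation=cv2.INTER_CUBIC))
E
```

```text
[ 0.5076 -0.0017  0.0748] 16.4667 85.61 [-0.0036 -0.0014 -1.    ] [-18.5   0.6  21.7] [ 0.19  3.49 -0.14] 0.15
TCP in vise frame rel seat -0.1022 -0.0001
```

View pics/s10c.png

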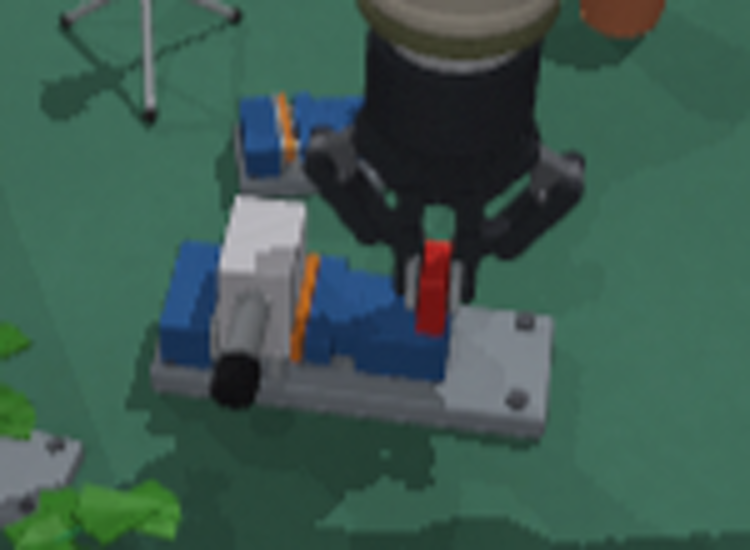

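View pics/w10c.png

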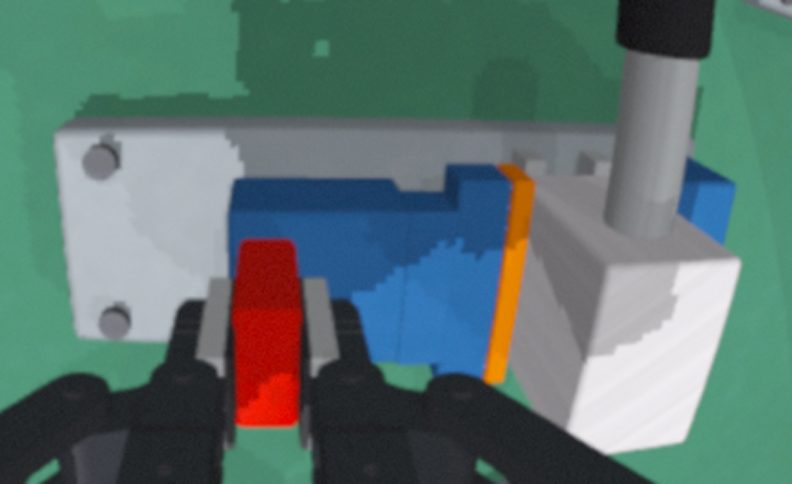

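The pad is fully in against a hard stop (force jumped to 18 N with no travel). Releasing and withdrawing.

Emit:
play_rows(increments=[[-0.5, 0, 0, 0, 0, 0, -0.4], [-0.5, 0, 0, 0, 0, 0, -0.1], [-0.5, 0, 0, 0, 0, 0, 0.1], [-0.5, 0, 0, 0, 0, 0, 0.1], [-0.5, 0, 25, 0, 0, 0, 0.1], [-0.5, 0, 60, 0, 0, 0, 0.2], [-0.5, 0, 100, 0, 0, 0, 0.3], [-0.5, 0, 130, 0, 0, 0, 0.3]])

```text
clock: 17.23
position: [0.5096, -0.0016, 0.206]
eef_rot: [0.001, 0.734, 0.68, 0.001]
wrist_force: [1.8, -1.3, -0.5]
finger_gap: 0.651
```

Emit:
play_rows(increments=[[-20, 0, 10, 0, 0, 0, 0.3], [-20, 0, 10, 0, 0, 0, 0.3], [-20, 0, 10, 0, 0, 0, 0.3], [-20, 0, 10, 0, 0, 0, 0.3]])

```text
clock: 17.57
position: [0.489, -0.0024, 0.2125]
eef_rot: [-0.0, 0.734, 0.679, -0.0]
wrist_force: [1.2, 0.1, -0.2]
finger_gap: 0.646
```

```bash
python3 st.py; python3 - <<'E'
from h import *
import pickle
snap('side','s11.png');c,s=snap('wrist','w11.png'); pickle.dump((c,s),open('w11.pkl','wb')); snap('top','t11.png')
a=cv2.imread('pics/s11.png')
b=cv2.resize(a[150:260,250:400],(540,396),interpolation=cv2.INTER_CUBIC)
cv2.imwrite('pics/s11c.png',b)
a=cv2.imread('pics/w11.png')
cv2.imwrite('pics/w11c.png',cv2.resize(a[90:290,240:480],None,fx=3,fy=3,interpolation=cv2.INTER_CUBIC))
a=cv2.imread('pics/t11.png'); cv2.imwrite('pics/t11c.png',cv2.resize(a[90:300,160:500],None,fx=2.3,fy=2.3,interpolation=cv2.INTER_CUBIC))
E
```

```text
[ 0.489  -0.0024  0.2125] 17.5667 85.56 [-5.e-04 -4.e-04 -1.e+00] [ 1.2  0.1 -0.2] [ 0.05  0.   -0.03] 0.646
TCP in vise frame rel seat -0.1207 -0.0024
```

View pics/s11c.png

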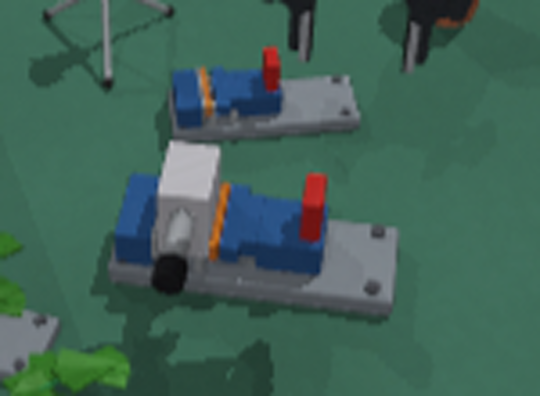

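View pics/w11c.png

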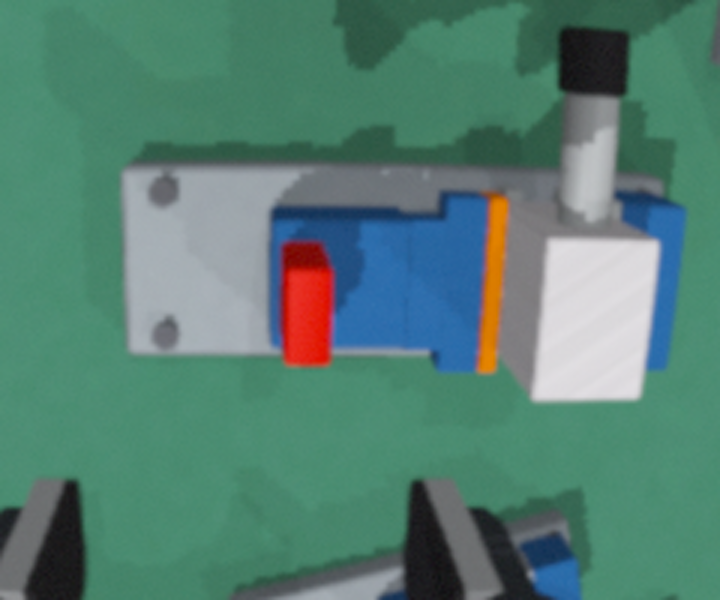

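View pics/t11c.png

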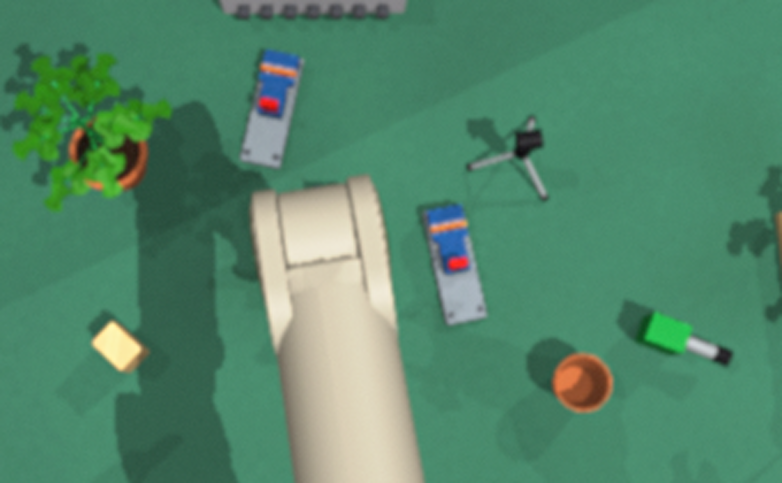

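The pad lies against the jaw with no gap, the block is upright, and the plant, tripod, pot and plywood block look unmoved. One last numeric check, then I hand in.

```bash
python3 - <<'E'
from h import *
import pickle; c,s=pickle.load(open('w11.pkl','rb'))
f=lambda u,v,z:pix(240+u/3,90+v/3,z,'wrist',c,s)
P=np.array([f(u,v,.09) for u,v in [(547,238),(658,238),(642,400),(531,400)]])
m=P.mean(0);d=(P[0]+P[1]-P[2]-P[3])/2; e=(P[1]+P[2]-P[0]-P[3])/2
L=np.mean([f(u,v,.084) for u,v in [(284,272),(332,272),(284,364),(331,364)]],0)
a=np.radians(-4.6)
for q in (m,L):
    dd=q[:2]-[.6095,-.0097]; print(dd[0]*np.cos(a)+dd[1]*np.sin(a), -dd[0]*np.sin(a)+dd[1]*np.cos(a))
print(np.degrees(np.arctan2(d[1],d[0])),np.degrees(np.arctan2(e[1],e[0])))
print(ctrl.hand_in())
E
```

```text
-0.01837108770068647 0.0017071574894215688
-0.10321529311244067 9.755876673970577e-05
86.48473703279286 -4.239346516098792
the job is handed in; nothing more can be done
None
```

The aluminium microphone block is clamped in the large vise with its microphone on the plant's side, and the job is handed in. No verdict was reported.

I pulled the jaw open to about 57 mm by its lug and set the block on the parallels, pressing it against the fixed jaw. After letting go of the block I checked it, then closed the jaw to a hard stop, released the lug and withdrew.

**Seated, before closing:** the block centre measured 17.9 mm from the fixed jaw's face and 1.7 mm off the middle. The pad was still well clear of it.

**After closing:**
- **Block:** its centre was 18.4 mm from the face and 1.7 mm off the middle. Its edges were within about 1° of the jaw line, and it looked upright in the pictures.
- **Pad:** the lug was 103.2 mm from the face, which means the jaw gap is about 31 mm. That matches the pad being fully in, and the push force rose to 18 N with no further travel.
- **Neighbours:** the plant, tripod, empty pot and plywood block looked unmoved in the top picture. I did not measure their positions again.

No check failed. The camera calibration and my corner readings carry an uncertainty of about 2 mm. That is as large as the allowed 2 mm from the fixed jaw, so being flush rests mainly on the contact forces when I pressed the block in and closed the jaw.

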